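Mesh the drive gear onto the extruder gearbox and hold it down

TASK

Push the proud black filler cap on top of the gearbox fully down first, then take the white toothed gear by its hub, turn it until its cross-shaped bore meshes with the four-splined upright shaft, and slide it down onto the spring-loaded ring with its hub upwards. Press the gear on down until the ring is nearly at the bottom of its spring travel and keep pressing: finish while still holding it down, do not let go. Leave the tin, the wrench and the steel collar where they are.

Things in the scene. Friction and masses are not known exactly. Their poses are not given: they have to be found in the camera images.
- gear: Loose white plastic gear lying flat, hub up, about 240 g. Origin: centre of its underside; z up its axis. Toothed disc 116 mm over the teeth, 12 mm thick; four raised spokes along its own x and y. Eight-sided hub in the middle, 40 mm across flats (flats face own x, y and the diagonals), top 46 mm above the underside. Through bore: a cross of grooves along own x and y, 28.4 mm long, 9.5 mm wide.
- hub_top (a point): Centre of the top of the gear's hub, 46 mm above the gear's underside; axes as the gear's.
- seat (a point): Point fixed on the bolted-down gearbox: the shaft's axis at the housing's flat top, 70 mm above the bench; z up. Own +x points to the motor stub (up to 137 mm from the axis, at most 75 mm above the bench), -x to the filler cap. White housing 130 x 130 mm on a 150 x 170 x 12 mm foot.
- shaft_tip (a point): Rounded top of the upright steel shaft, 50.5 mm above the housing top. Four splines, a cross along this point's own x and y, 26 mm across, 7 mm thick, reach 36 mm above the housing (rounded tops); above is a plain pilot 11 mm thick that enters the gear's bore at any turn. An unmeshed gear stops with its underside at 36 mm; every quarter turn meshes (2.4 mm play), sliding to the ring.
- shaft (a joint): Turn of the shaft in the gearbox, rad, counter-clockwise from above, relative to the gearbox's axes. Stiff (0.8 N m): it practically stays where it is.
- thrust_ring (a joint): Spring-loaded dark steel ring, 42 mm in diameter, round the shaft's foot, which carries the gear. 0 = up, top 16 mm above the housing top; 0.008 m = bottom stop, top 8 mm above the housing. It gives from 4.5 N and takes 11.7 N at the stop (gear's weight included); let go, it lifts the gear again. Nearly at the bottom means 6 mm or more.
- filler_cap (a joint): Travel of the black filler cap into the housing, m: 0 = top 14 mm above the housing top; 0.010 = fully in on a solid stop, top 4 mm above the housing. Starts between 0 and 3 mm. Needs 6 to 8 N to move, stays where it is left. The fitted gear covers it.
- cap_top (a point): Centre of the flat top of the filler cap, 26 mm in diameter, upright axis, 48 mm from the shaft's axis; moves down with the cap.
- tin: Bystander: closed tin, 74 mm diameter, 110 mm high, origin at the centre of its underside.
- wrench: Bystander: 180 mm steel wrench lying on the bench, origin at the middle of its underside, its length along its x.
- collar: Bystander: small plain steel collar, 56 mm outside, 24 mm round hole, 22 mm high, no teeth; origin at the centre of its underside.

How it is judged:
By the outcome, as a careful person would: the job done as asked, in the order asked, and still so for the second after the job is handed in, while the arm keeps its last pose, push and grip.
It also fails if it takes over 54 s, if anything falls off the work surface, if the arm or the gripper's body presses on something with over 40 N, if the wrist force passes 120 N, or if a joint passes its speed limit or range.

ROBOT

A 6-joint arm with a two-finger parallel gripper is mounted at the origin on the work surface. World frame = base frame: x ahead of the robot, y to its left, z up, the work surface at z = 0. Lengths are in m, angles in rad, forces in N, time in s.
With the tool pointing down it reaches from about 0.35 to 0.775 m from the base axis. Payload 5.5 kg.
Tool frame: the origin (TCP) lies between the finger pads; the fingertips stand 19 mm ahead of it and the grasp point (between the pads) is the TCP; z points along the fingers, x is the direction in which the jaws open and shut, and the axes are right-handed (so a half turn about z gives the same grasp; the last joint's range is limited). The gripper opens to 85 mm and grips with 20 to 120 N. Pads are 22 mm wide; open, the fingers measure 114 mm over their backs; the gripper's body (76 mm by 85 mm) begins 54 mm behind the grasp point. The pads swing forward as they close: fully open they stand 13 mm farther back than shut.
Start: joints at [1.004, 0.313, 0.046, 1.304, 0, 1.431], TCP at [0.238, 0.523, 0.25] pointing down, gripper open.
Joint ranges: [-2.76, 2.76], [-0.86, 1.69], [-1.03, 1.26], [-2.2, 2.34], [-1.47, 1.5], [-3.14, 3.14]. Speed limits (rad/s): [2.57, 2.57, 3.14, 3.14, 3.14, 3.14].

INTERFACE

Orientations are given as a unit quaternion [w, x, y, z].
In Python, from workcell import env gives the robot as it stands. The module is installed in compiled form; this text tells all that it offers.
- The arm moves only by the tool carry_out, never from a script. Its argument "steps" is a list of rows, each a list of 7 numbers: the gripper command: -1 is shut, 1 is fully open, values between are in proportion, then the shift along the tool's x, y, z in m, then the turn, a rotation vector about the tool's x, y, z in rad. A call has 1 to 20 rows; each row shifts and turns the commanded pose from where the row before left it, along the tool's axes as they then stand; what a row does not reach is not made up. A row lasts 1/8 s, in which the tool goes at most 62.5 mm and 10.7 degrees, less where a joint would pass 70% of its speed; a pose out of reach is approached as far as the arm can. A call with a gripper value outside its range is refused whole. The fingers move at their own pace and stop on an object; "grip_force" is the grip in N (left out, the last holds). Time passes only in rows, so rows that do not move let the fingers close. It gives the time, the measured TCP pose, the force and the opening at its end, in the units of the state.
- env.get_state(): the state, without advancing time (a new reading comes with each control period).
- env.read_camera(name): name is "scene" or "top" or "wrist"; returns a dict with "color" (480x640x3 uint8, red, green, blue), "K" (3x3 intrinsics, pixels), "dist" ([k1, k2, p1, p2, k3] as OpenCV has them; the pictures are not rectified), "R" (3x3) and "t" (3): a world point X has camera coordinates R X + t. Camera axes: x right, y down, z forward; pixel columns grow to the right and rows downward; lengths in m; the calibration is good to about 2 mm. A picture is of the moment at which its call begins. There is no depth.
- env.hand_in(): hands the job in, once; it reports no verdict.
The state is a dict: "clock": time; "joint_pos": joint angles; "qvel": joint speeds; "tau": joint torques, N m; "tcp_pos": TCP position; "orientation": TCP orientation; "wrist_force": force on the tool from outside, world axes, zero at the start; "ft_torque": the same for the moment, N m; "finger_gap": finger opening in m.
Only numpy, scipy, OpenCV 4.12 (cv2) and the standard library are available. Lean on these libraries where they do the work, as an engineer would, in place of code of your own. Each camera call takes 0.05 s, during which the arm holds its last target. There are 200 camera calls.

## Working session

There is one attempt and no reset: what is moved stays moved. The work goes in short steps, Python scripts to look and compute and a tool call to move; the robot and the scene stay as the last step left them, time stands still between calls to the robot, and variables do not carry over. Pictures are saved under pics/ and viewed, about 8 in all and at most 12, crops included, and the job is handed in when it is done.

Besides the shell and the picture viewer there is one more tool, called after "Request:" as name([rows], argument=value, ...), one row to a line, values as JSON. carry_out: Moves the arm, as the interface text tells. Its arguments: {"type":"object","properties":{"steps":{"type":"array","items":{"type":"array","items":{"type":"number"}}},"grip_force":{"type":"number"}},"required":["steps"]}

```bash
mkdir -p pics; cat > h.py <<'E'
import numpy as np, cv2
from workcell import env
def cam(n):
    c=env.read_camera(n); c={k:np.array(v) for k,v in c.items()}; return c
def save(c,f): cv2.imwrite(f,cv2.cvtColor(c["color"],cv2.COLOR_RGB2BGR))
def ray(c,uv):
    p=cv2.undistortPoints(np.array(uv,float).reshape(-1,1,2),c["K"],c["dist"]).reshape(-1,2)
    d=np.c_[p,np.ones(len(p))]@c["R"]; o=-c["R"].T@c["t"]; return o,d
def onz(c,uv,z):
    o,d=ray(c,uv); return o+d*((z-o[2])/d[:,2])[:,None]
def proj(c,X):
    return cv2.projectPoints(np.array(X,float).reshape(-1,3),cv2.Rodrigues(c["R"])[0],c["t"],c["K"],c["dist"])[0].reshape(-1,2)
E
python3 - <<'E'
from h import *
import pickle
s=env.get_state(); print({k:np.round(v,3) for k,v in s.items()})
for n in("top","scene"):
    c=cam(n); save(c,f"pics/{n}0.png"); pickle.dump(c,open(n+"0.pkl","wb")); print(n,np.round(-c["R"].T@c["t"],3),np.round(c["R"],2).tolist(),c["K"][0,0])
E
```

```text
{'clock': np.float64(0.0), 'joint_pos': array([1.004, 0.314, 0.045, 1.304, 0.   , 1.431]), 'qvel': array([-0.   , -0.001,  0.   ,  0.001,  0.002, -0.   ]), 'tau': array([-1.0000e-03, -4.8062e+01,  2.9854e+01,  1.9000e-02,  0.0000e+00,
        0.0000e+00]), 'tcp_pos': array([0.238, 0.523, 0.249]), 'orientation': array([ 0.   ,  0.841,  0.541, -0.001]), 'wrist_force': array([ 0.623,  0.42 , -0.229]), 'ft_torque': array([ 0.071, -0.044, -0.002]), 'finger_gap': np.float64(0.085)}
top [ 0.329 -0.011  1.794] [[0.02, -1.0, -0.0], [-1.0, -0.02, -0.09], [0.09, 0.0, -1.0]] 624.5709083711931
scene [ 1.176 -0.033  1.173] [[0.05, 1.0, 0.0], [0.84, -0.04, -0.54], [-0.54, 0.03, -0.84]] 562.4836391880974
```

View pics/top0.png

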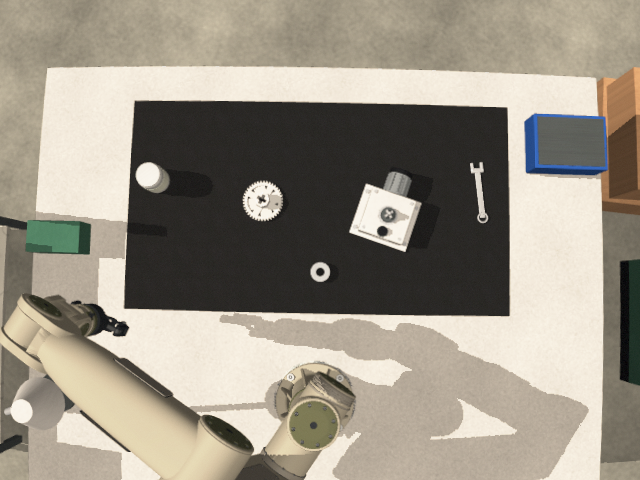

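View pics/scene0.png

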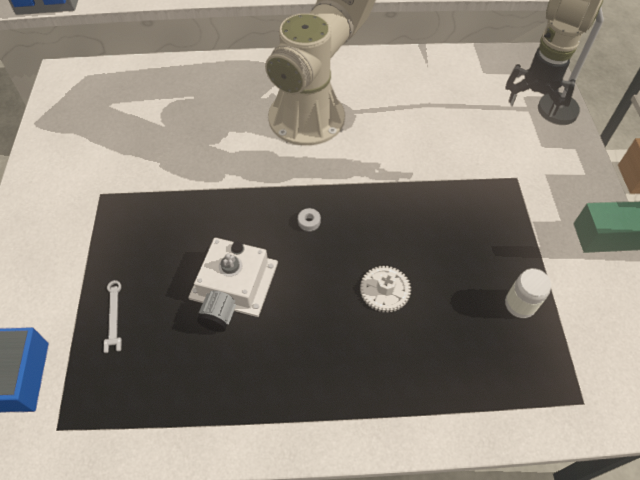

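Top view: gear at (262,200), gearbox (388,215) with cap (382,231) and stub (397,184). Scene view: gear (385,288), shaft (231,262), cap (237,247). Next I'll zoom in and measure.

```bash
python3 - <<'E'
from h import *
import pickle
t=pickle.load(open("top0.pkl","rb"));s=pickle.load(open("scene0.pkl","rb"))
def crop(c,u,v,w=50,h=37): return cv2.resize(cv2.cvtColor(c["color"][v-h:v+h,u-w:u+w],cv2.COLOR_RGB2BGR),(400,296),interpolation=cv2.INTER_CUBIC)
cv2.imwrite("pics/z.png",np.vstack([np.hstack([crop(t,262,200),crop(t,388,215)]),np.hstack([crop(s,385,288),crop(s,231,270)])]))
# gear disc contour
for n,c,(u,v) in(("top",t,(262,200)),("scene",s,(385,288))):
    g=cv2.cvtColor(c["color"],cv2.COLOR_RGB2GRAY); m=(g>90).astype(np.uint8)
    k,l,st,ce=cv2.connectedComponentsWithStats(m); i=l[v+18,u-3] or l[v-18,u]
    cs=max(cv2.findContours((l==i).astype(np.uint8),0,1)[0],key=cv2.contourArea); h=cv2.convexHull(cs)
    e=cv2.fitEllipse(h); print(n,"gear",st[i],np.round(e,1).tolist() if 0 else e)
    P=onz(c,h.reshape(-1,2),0.008)[:,:2].astype(np.float32); print(cv2.minEnclosingCircle(P), onz(c,[e[0]],0.008))
    # foot/housing
    u,v=(388,215) if n=="top" else (231,262)
    i=l[v,u-18] if n=="top" else l[v-10,u-20]
    cs=max(cv2.findContours((l==i).astype(np.uint8),0,1)[0],key=cv2.contourArea)
    print("box",st[i],cv2.minAreaRect(cs))
    # cap: dark blob
    U,V=(382,231) if n=="top" else (237,247)
    w=g[V-9:V+10,U-9:U+10]; print(w[::2,::2]) 
    mm=(w<60).astype(np.uint8);k,l2,st2,c2=cv2.connectedComponentsWithStats(mm);print(st2[1:],c2[1:]+[U-9,V-9])
E
```

```text
top gear [ 242  180   41   41 1250] ((262.3210144042969, 200.54612731933594), (40.484683990478516, 40.575157165527344), 176.62399291992188)
((0.5717934966087341, 0.159959077835083), 0.0597531720995903) [[0.57122765 0.16050441 0.008     ]]
box [ 349  172   73   80 3516] ((388.17828369140625, 207.50750732421875), (59.88064193725586, 72.99274444580078), 18.79988670349121)
[[243 244 244 243 230 219 180 150 157 176]
 [244 243 243 244 244 242 227 227 231 234]
 [245 244 242 199  77  86 207 243 243 243]
 [244 245 200  49  35  39  40 146 212 244]
 [244 245 107  33  37  35  36  86 189 189]
 [246 246 122  37  37  40  37  99 191 189]
 [219 238 197  58  37  37  49 156 191 224]
 [181 174 173 156 138 132 207 234 235 245]
 [245 242 214 174 166 186 225 241 243 245]
 [219 240 245 244 242 206 190 172 180 223]]
[[ 5  5  9  9 62]] [[382.06451613 230.70967742]]
scene gear [ 360  266   51   47 1844] ((385.283935546875, 288.4463195800781), (46.207950592041016, 51.12699890136719), 102.1705093383789)
((0.5727762579917908, 0.16298939287662506), 0.06170908734202385) [[0.57384509 0.16189802 0.008     ]]
box [ 188  237   90   88 4938] ((232.7876739501953, 281.2328796386719), (72.79959106445312, 83.4503402709961), 20.556045532226562)
[[ 61  64  63  65  66  64  64  64  63  64]
 [117  82  66  64  64  63  66  63  65  65]
 [219 213 196  66  60  59  60  63  64  63]
 [211 187 126  58  58  60  59  93 151  93]
 [171 163  64  59  61  60  60  81 203 219]
 [168 157  57  62  60  60  59  71 180 218]
 [169 158  59  56  57  56  56  92 200 217]
 [201 172 115  68  58  65  87 172 218 217]
 [195 191 214 179 137 158 204 217 216 216]
 [185 166 199 165 193 217 216 217 215 215]]
[[ 4  3 10 12 55]] [[236.21818182 247.14545455]]
```

View pics/z.png

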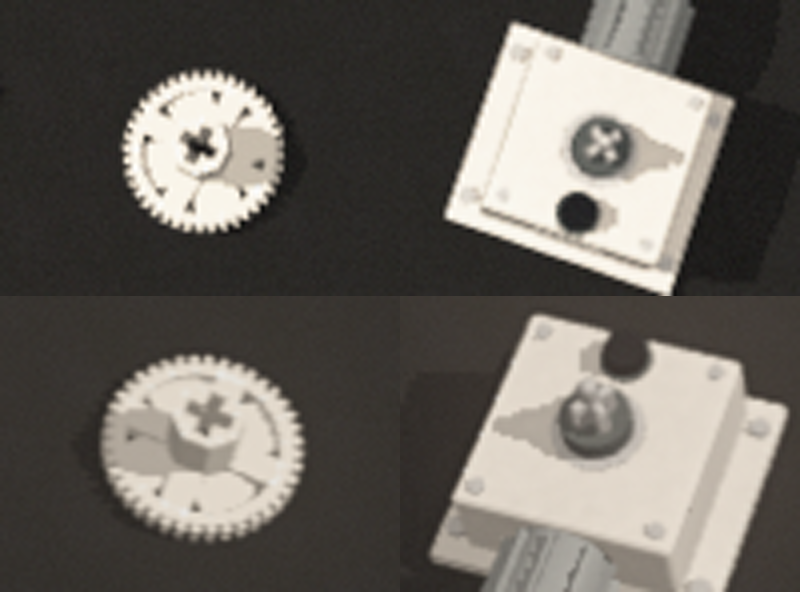

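Gear measures about (0.572, 0.161), the same in both views to within 3 mm. The crop shows the gear bore cross and the splined shaft clearly. Next I'll work out the approximate gearbox position and where the wrist camera sits.

```bash
cat >> h.py <<'E'
from scipy.spatial.transform import Rotation as Ro
def tool():
    s=env.get_state(); q=s["orientation"]; return s, Ro.from_quat([q[1],q[2],q[3],q[0]]).as_matrix()
def yaw(A): return np.degrees(np.arctan2(A[1,0],A[0,0]))
def delta(p):
    s,A=tool(); return np.round(A.T@(np.array(p)-s["tcp_pos"]),4)
E
python3 - <<'E'
from h import *
import pickle
t=pickle.load(open("top0.pkl","rb"));s=pickle.load(open("scene0.pkl","rb"))
print("cap",onz(t,[[382.06,230.7]],.082),onz(s,[[236.2,247.1]],.082))
# shaft tip: top crop (603,143)->px ; scene crop (595,388)
tp=[388-50+(603-400)/4,215-37+143/4]; sp=[231-50+(595-400)/4,270-37+(385-296)/4]
print("tip",tp,onz(t,[tp],.118),sp,onz(s,[sp],.118))
st,A=tool(); print(yaw(A))
w=cam("wrist"); o=-w["R"].T@w["t"]; print("cam in tool",A.T@(o-st["tcp_pos"]),"R cam/tool",np.round(w["R"]@A,2).tolist(),w["K"][0,0])
print(delta([.55,-.14,.25]))
E
```

```text
cap [[ 0.4833789  -0.17871123  0.082     ]] [[ 0.48923566 -0.17861736  0.082     ]]
tip [388.75, 213.75] [[ 0.52648902 -0.1929411   0.118     ]] [229.75, 255.25] [[ 0.53229418 -0.18744889  0.118     ]]
65.54888624910448
cam in tool [-0.00073798 -0.07163148 -0.12349674] R cam/tool [[1.0, 0.0, -0.0], [-0.0, 0.96, -0.28], [0.0, 0.28, 0.96]] 339.4198196242466
[-4.744e-01  5.587e-01  2.000e-04]
```

Request:
carry_out([
  [-1,-0.0212,0.0504,0,0,0,0],
  [-1,-0.0212,0.0504,0,0,0,0],
  [-1,-0.0212,0.0504,0,0,0,0],
  [-1,-0.0212,0.0504,0,0,0,0],
  [-1,-0.0212,0.0504,0,0,0,0],
  [-1,-0.0212,0.0504,0,0,0,0],
  [-1,-0.0212,0.0504,0,0,0,0],
  [-1,-0.0212,0.0504,0,0,0,0],
  [-1,-0.0212,0.0504,0,0,0,0],
  [-1,0,0,0,0,0,0],
  [-1,0,0,0,0,0,0],
])

```text
clock: 1.52
tcp_pos: [0.5715, 0.1619, 0.2497]
orientation: [-0.001, 0.841, 0.541, -0.001]
wrist_force: [-0.4, 0.5, 0.6]
finger_gap: -0.0003
```

```bash
python3 - <<'E'
from h import *
import pickle
c=cam("wrist"); save(c,"pics/w1.png"); pickle.dump(c,open("w1.pkl","wb"))
s,A=tool(); print(s["clock"],s["tcp_pos"],yaw(A)); print(proj(c,[.572,.161,.046]))
print(delta([.51,-.185,.25]))
E
```

```text
1.575 [0.57115808 0.16257035 0.25002306] 65.58222376671037
[[322.55207926 214.40294713]]
[-0.3418  0.088  -0.    ]
```

View pics/w1.png

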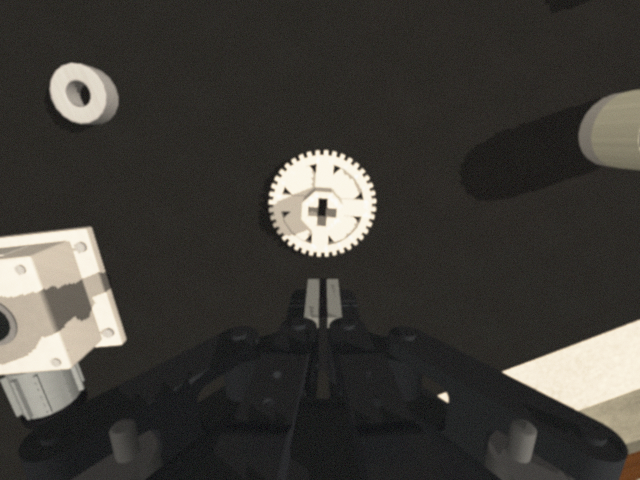

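Wrist view: gear centred at (322,205), with the bore cross at (322,210) almost aligned with the tool axes. The collar is at upper left and the gearbox at lower left. Now to the gearbox.

Request:
carry_out([
  [-1,-0.057,0.0147,0,0,0,0],
  [-1,-0.057,0.0147,0,0,0,0],
  [-1,-0.057,0.0147,0,0,0,0],
  [-1,-0.057,0.0147,0,0,0,0],
  [-1,-0.057,0.0147,0,0,0,0],
  [-1,-0.057,0.0147,0,0,0,0],
  [-1,0,0,0,0,0,0],
  [-1,0,0,0,0,0,0],
])

```text
clock: 2.58
tcp_pos: [0.5105, -0.1844, 0.2504]
orientation: [-0.0, 0.841, 0.542, 0.0]
wrist_force: [-0.2, -0.1, 0.9]
finger_gap: 0.0002
```

```bash
python3 - <<'E'
from h import *
import pickle
c=cam("wrist"); save(c,"pics/w2.png"); pickle.dump(c,open("w2.pkl","wb"))
s,A=tool(); print(s["clock"],s["tcp_pos"],yaw(A)); print(proj(c,[[.486,-.1785,.082],[.53,-.19,.118],[.53,-.19,.07]]))
w=pickle.load(open("w1.pkl","rb"))
f=lambda c,u,v,a,b:cv2.resize(cv2.cvtColor(c["color"][v-b:v+b,u-a:u+a],cv2.COLOR_RGB2BGR),(400,400),interpolation=cv2.INTER_CUBIC)
cv2.imwrite("pics/z2.png",np.hstack([f(w,322,205,25,25),f(c,320,215,100,100)]))
E
```

```text
2.625 [ 0.51071543 -0.18397708  0.25044525] 65.66843929322164
[[317.60815075 194.02984266]
 [326.95982416 256.97246949]
 [326.23988356 239.63740629]]
```

View pics/z2.png

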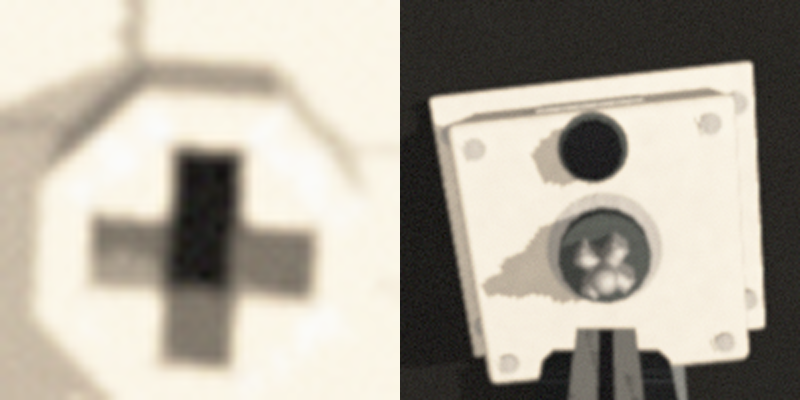

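Left crop: cross bore with arm ends at (209,150), (195,365), (92,250) and (315,265). Right crop: cap circle centre (593,147), ring (605,256), splines roughly diagonal, housing-top corners visible.

```bash
python3 - <<'E'
from h import *
import pickle
w=pickle.load(open("w1.pkl","rb"));c=pickle.load(open("w2.pkl","rb"))
a=np.array([[209,150],[195,365],[92,250],[315,265]])/8+[297-.5,180-.5]
X=onz(w,a,.046)[:,:2]; print("bore",X.mean(0),X[:2].mean(0),X[2:].mean(0))
for p,q in((0,1),(2,3)):
    d=X[q]-X[p]; print(np.hypot(*d),np.degrees(np.arctan2(d[1],d[0]))%90)
g=cv2.cvtColor(w["color"],cv2.COLOR_RGB2GRAY); k,l,st,ce=cv2.connectedComponentsWithStats((g>90).astype(np.uint8)); i=l[235,322]
h=cv2.convexHull(max(cv2.findContours((l==i).astype(np.uint8),0,1)[0],key=cv2.contourArea)).reshape(-1,2)
print("gear disc",st[i],cv2.minEnclosingCircle(onz(w,h,.010)[:,:2].astype(np.float32)))
cv=lambda p:np.array(p,float)@np.diag([.5,.5])+[220-200-.25,115-.25]
K=onz(c,cv([[448,122],[733,95],[748,357],[495,382]]),.07)[:,:2]
print("housing",K.mean(0)); 
for j in range(4):
    d=K[(j+1)%4]-K[j]; print(np.hypot(*d),np.degrees(np.arctan2(d[1],d[0]))%90)
g=cv2.cvtColor(c["color"],cv2.COLOR_RGB2GRAY); sub=(g[170:206,300:335]<80).astype(np.uint8)
k,l,st,ce=cv2.connectedComponentsWithStats(sub); i=l[18,16]; print("cap",st[i],ce[i]+[300,170])
for z in(.076,.08,.084): print(z,onz(c,[ce[i]+[300,170]],z)[0,:2],np.sqrt(st[i][4]*4/np.pi))
print("ring",onz(c,cv([[605,256]]),.086)[0], (onz(c,cv([[605-46,256],[605+46,256]]),.086)))
crop=cv2.cvtColor(c["color"][222:272,295:350],cv2.COLOR_RGB2BGR)
cv2.imwrite("pics/z3.png",cv2.resize(crop,(660,600),interpolation=cv2.INTER_CUBIC))
E
```

```text
bore [0.56929448 0.16147029] [0.56931944 0.16134627] [0.56926953 0.16159432]
0.027023822157246233 61.76393557400792
0.02748380637950262 61.523139314247054
gear disc [ 268  149  109  109 8758] ((0.569822371006012, 0.16134844720363617), 0.05972408875823021)
housing [ 0.52714402 -0.1922033 ]
0.1264833182424335 70.86861553647344
0.1267789418951158 71.85987093177232
0.1255118865211932 71.71418207651442
0.12865146300045163 72.28425908292564
cap [  0   4  32  31 774] [315.46511628 189.22997416]
0.076 [ 0.4822065  -0.17891256] 31.39247374172695
0.08 [ 0.48170627 -0.17860007] 31.39247374172695
0.084 [ 0.48120605 -0.17828758] 31.39247374172695
ring [ 0.52668645 -0.19260422  0.086     ] [[ 0.51822136 -0.21119929  0.086     ]
 [ 0.53515447 -0.1740055   0.086     ]]
```

View pics/z3.png

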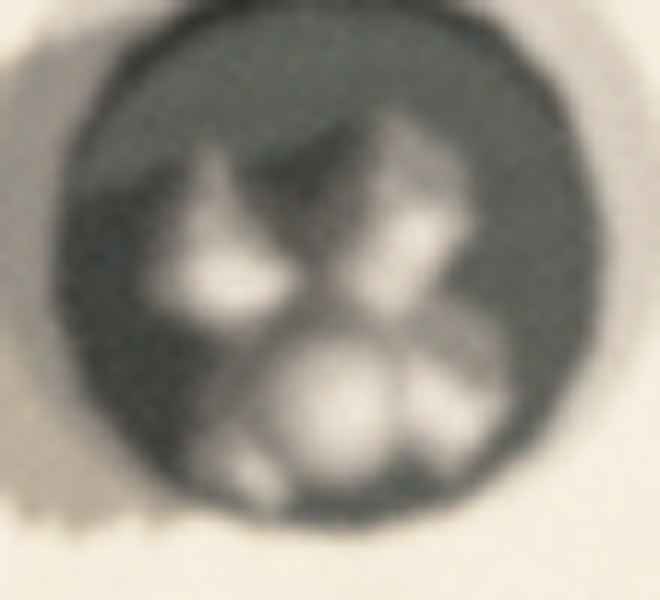

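Ring at (325,265) in the crop and the spline lobes sit on the diagonals. The shaft angle needs a closer look later. The housing measures 126-129 mm (130 expected) and the bore 27 mm (28.4 expected), so the positions hold. Cap first, at (0.482, -0.1785).

Request:
carry_out([
  [-1,-0.0068,-0.0284,0,0,0,0],
  [-1,0,0,0.05,0,0,0],
  [-1,0,0,0.05,0,0,0],
  [-1,0,0,0.041,0,0,0],
  [-1,0,0,0,0,0,0],
  [-1,0,0,0,0,0,0],
])

```text
clock: 3.38
tcp_pos: [0.4831, -0.1795, 0.1108]
orientation: [0.001, 0.84, 0.542, 0.0]
wrist_force: [-0.6, -1.4, 0.1]
finger_gap: 0.0002
```

Request:
carry_out([
  [-1,0,0,0.004,0,0,0],
  [-1,0,0,0.004,0,0,0],
  [-1,0,0,0.002,0,0,0],
  [-1,0,0,0,0,0,0],
  [-1,0,0,0,0,0,0],
])

```text
clock: 4.0
tcp_pos: [0.4831, -0.1807, 0.1003]
orientation: [0.001, 0.841, 0.541, 0.001]
wrist_force: [0.4, 1.4, 5.6]
finger_gap: -0.0001
```

Request:
carry_out([
  [-1,0,0,0.003,0,0,0],
  [-1,0,0,0.003,0,0,0],
  [-1,0,0,0,0,0,0],
  [-1,0,0,0,0,0,0],
])

```text
clock: 4.5
tcp_pos: [0.483, -0.1807, 0.094]
orientation: [0.001, 0.841, 0.541, 0.001]
wrist_force: [3.5, 0.9, 4.8]
finger_gap: 0.0001
```

Request:
carry_out([
  [-1,0,0,0.002,0,0,0],
  [-1,0,0,0,0,0,0],
  [-1,0,0,0,0,0,0],
])

```text
clock: 4.88
tcp_pos: [0.4831, -0.1807, 0.0929]
orientation: [0.001, 0.841, 0.541, 0.001]
wrist_force: [0.3, 1.2, 12.3]
finger_gap: -0.0001
```

Request:
carry_out([
  [-1,0,0,0.002,0,0,0],
  [-1,0,0,0,0,0,0],
  [-1,0,0,0,0,0,0],
])

```text
clock: 5.25
tcp_pos: [0.4831, -0.1808, 0.0928]
orientation: [0.002, 0.841, 0.541, 0.001]
wrist_force: [-5.1, 3.5, 26.2]
finger_gap: -0.0002
```

Cap bottomed out at 26 N on a hard stop, with the tips at z = 0.074 as expected. Retreat and place the camera right over the shaft.

Request:
carry_out([
  [-1,0,0,-0.04,0,0,0],
  [-1,0,0,-0.034,0,0,0],
  [-1,0.004,0.0583,0,0,0,0],
  [-1,0.004,0.0583,0,0,0,0],
  [-1,0,0,0,0,0,0],
  [-1,0,0,0,0,0,0],
])

```text
clock: 6.0
tcp_pos: [0.59, -0.2207, 0.1616]
orientation: [-0.002, 0.841, 0.541, -0.001]
wrist_force: [-0.3, 0.3, -0.6]
finger_gap: 0.0001
```

```bash
python3 - <<'E'
from h import *
import pickle
c=cam("wrist"); pickle.dump(c,open("w3.pkl","wb"))
s,A=tool(); print(s["clock"],s["tcp_pos"],yaw(A),-c["R"].T@c["t"])
p=proj(c,[[.527,-.192,.106],[.527,-.192,.118],[.482,-.178,.074]]);print(p)
u,v=p[0].round().astype(int); b=50; print(u-b,v-b)
cr=c["color"][v-b:v+b,u-b:u+b]
save({"color":cv2.resize(cr,(600,600),interpolation=cv2.INTER_CUBIC)},"pics/z4.png")
E
```

```text
6.05 [ 0.58980586 -0.22058071  0.16229885] 65.53983961912043 [ 0.52496855 -0.19194631  0.28539577]
[[323.81746678 143.04621797]
 [323.92866769 143.3176621 ]
 [313.16239174  57.14269203]]
274 93
```

View pics/z4.png

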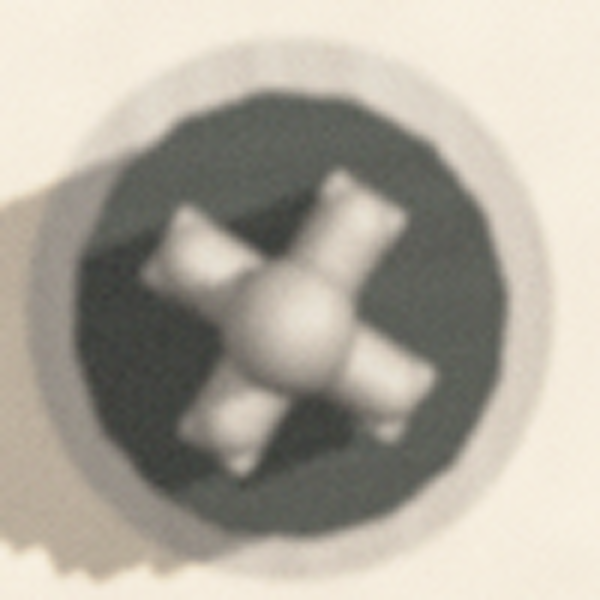

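Clear view: spline ends at (165,240), (370,193), (412,408) and (212,452), pilot at (293,326), ring at (292,312).

```bash
python3 - <<'E'
from h import *
import pickle
c=pickle.load(open("w3.pkl","rb"))
f=lambda p:np.array(p,float)/6+[274-.42,93-.42]
X=onz(c,f([[165,240],[412,408],[370,193],[212,452]]),.103)[:,:2]
print("axis splines",X.mean(0),X[:2].mean(0),X[2:].mean(0))
for p,q in((0,1),(2,3)):
    d=X[q]-X[p]; print(np.hypot(*d),np.degrees(np.arctan2(d[1],d[0]))%90)
print("pilot",onz(c,f([[293,326]]),.1185)); print("ring",onz(c,f([[292,312]]),.086),np.ptp(onz(c,f([[77,312],[507,312]]),.086),axis=0))
g=cv2.cvtColor(c["color"],cv2.COLOR_RGB2GRAY); k,l,st,ce=cv2.connectedComponentsWithStats((g<90).astype(np.uint8)); i=l[57,313]; print("cap",st[i],ce[i],onz(c,[ce[i]],.074),2*np.sqrt(st[i][4]/np.pi)*.211/c["K"][0,0])
print("to gear",delta([.5695,.1614,.1623]))
E
```

```text
axis splines [ 0.52828664 -0.19368211] [ 0.52829939 -0.19368357] [ 0.52827389 -0.19368065]
0.025666462708899843 32.06211878296233
0.02574820967815474 33.29715189323986
pilot [[ 0.52820309 -0.19334266  0.1185    ]]
ring [[ 0.52762356 -0.19316701  0.086     ]] [0.01689731 0.03705442 0.        ]
cap [ 287   34   50   52 1946] [312.17471737  59.36176773] [[ 0.48280935 -0.17899304  0.074     ]] 0.030943663827877728
to gear [ 0.3393 -0.1766  0.0006]
```

Shaft axis is (0.528, -0.1935) and spline yaw is 32.7° mod 90. Gear is (0.5695, 0.1614) with yaw 61.6°. So I align the jaws to 61.6°, grip, then turn by -28.9°.

Request:
carry_out([
  [-1,0.0485,-0.0252,0,0,0,0],
  [1,0.0485,-0.0252,0,0,0,0],
  [1,0.0485,-0.0252,0,0,0,0],
  [1,0.0485,-0.0252,0,0,0,0],
  [1,0.0485,-0.0252,0,0,0,0],
  [1,0.0485,-0.0252,0,0,0,0],
  [1,0.0485,-0.0252,0,0,0,0.069],
  [1,0,0,0.03,0,0,0],
  [1,0,0,0,0,0,0],
  [1,0,0,0,0,0,0],
  [1,0,0,0,0,0,0],
])

```text
clock: 7.42
tcp_pos: [0.572, 0.16, 0.1347]
orientation: [0.0, 0.859, 0.511, 0.001]
wrist_force: [0.2, -0.2, 0.1]
finger_gap: 0.0853
```

```bash
python3 - <<'E'
from h import *
s,A=tool(); print(s["clock"],s["tcp_pos"],yaw(A),s["joint_pos"],s["finger_gap"]); print(delta([.5695,.1614,.036]))
c=cam("wrist"); g=cv2.cvtColor(c["color"],cv2.COLOR_RGB2GRAY)
u,v=proj(c,[.5695,.1614,.046])[0].round().astype(int); print(u,v)
cr=c["color"][max(v-150,0):v+150,max(u-200,0):u+200]; save({"color":cr},"pics/z5.png"); print(max(u-200,0),max(v-150,0))
E
```

```text
7.425 [0.5720213  0.15999433 0.13468177] 61.510815748066406 [ 1.37627460e-01  4.04506951e-01 -1.10934769e-01  1.05346466e+00
  1.39422614e-05  6.34858396e-01] 0.08531934345001978
[-0.0001 -0.003   0.0987]
324 246
124 96
```

View pics/z5.png

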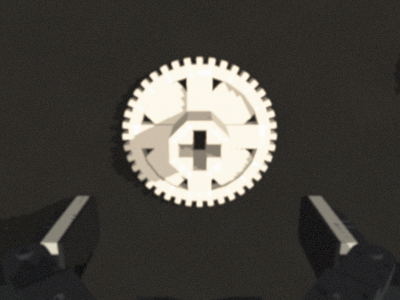

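The bore cross is at (200,150) in the crop, which is (324,246) in the full image and exactly as predicted, with the jaws square to it. Descend and grip.

Request:
carry_out([
  [1,0,-0.003,0.04,0,0,0],
  [1,0,0,0.04,0,0,0],
  [1,0,0,0.0187,0,0,0],
  [1,0,0,0,0,0,0],
  [-1,0,0,0,0,0,0],
  [-1,0,0,0,0,0,0],
  [-1,0,0,0,0,0,0],
  [-1,0,0,0,0,0,0],
  [-1,0,0,0,0,0,0],
  [-1,0,0,0,0,0,0],
  [-1,0,0,0,0,0,0],
], grip_force=80)

```text
clock: 8.85
tcp_pos: [0.57, 0.1623, 0.0362]
orientation: [0.001, 0.859, 0.512, 0.001]
wrist_force: [0.4, -0.6, 5.5]
finger_gap: 0.0384
```

Request:
carry_out([
  [-1,0,0,-0.03,0,0,0],
  [-1,0,0,-0.05,0,0,0],
  [-1,0,0,-0.06,0,0,0.168],
  [-1,0,0,0,0,0,0.168],
  [-1,0,0,0,0,0,0.168],
  [-1,0,0,0,0,0,0],
  [-1,0,0,0,0,0,0],
])

```text
clock: 9.72
tcp_pos: [0.5684, 0.1622, 0.1742]
orientation: [-0.0, 0.959, 0.283, -0.0]
wrist_force: [-1.3, 0.2, -3.0]
finger_gap: 0.0385
```

```bash
python3 - <<'E'
from h import *
import pickle
s,A=tool(); print(s["clock"],s["tcp_pos"],yaw(A),s["joint_pos"].round(2),s["wrist_force"],s["finger_gap"]); print(delta([.528,-.1935,.176]))
c=cam("wrist"); pickle.dump(c,open("w6.pkl","wb"))
p=s["tcp_pos"]; print(proj(c,[p+[0,0,.010]]))
save(c,"pics/w6.png")
E
```

```text
9.725 [0.56842163 0.16222741 0.17418848] 32.87771326835403 [ 0.14  0.38 -0.05  1.14  0.    1.14] [-1.29065681  0.22602915 -2.99231252] 0.03849932801718509
[-0.2271  0.2768 -0.0018]
[[325.29675359 332.59564912]]
```

View pics/w6.png

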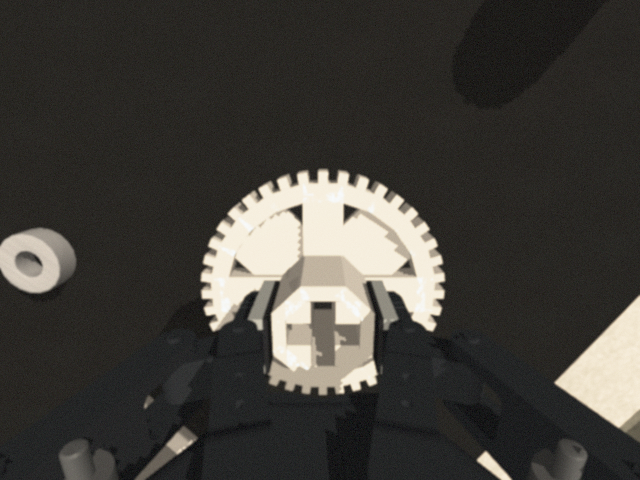

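Gear held level and square: hub cross at (324,335), predicted (325,333), under 1 mm off. Collar at left, undisturbed. Carry it over the shaft.

Request:
carry_out([
  [-1,-0.0378,0.0461,0,0,0,0],
  [-1,-0.0378,0.0461,0,0,0,0],
  [-1,-0.0378,0.0461,0,0,0,0],
  [-1,-0.0378,0.0461,0,0,0,0],
  [-1,-0.0378,0.0461,0,0,0,0],
  [-1,-0.0378,0.0461,0,0,0,0],
  [-1,0,0,0,0,0,0],
  [-1,0,0,0,0,0,0],
  [-1,0,0,0,0,0,0],
])

```text
clock: 10.9
tcp_pos: [0.5275, -0.1918, 0.1744]
orientation: [-0.0, 0.959, 0.283, -0.0]
wrist_force: [-0.5, 0.3, -3.7]
finger_gap: 0.0387
```

```bash
python3 - <<'E'
from h import *
s,A=tool(); print(s["clock"],s["tcp_pos"],yaw(A),s["joint_pos"].round(2),s["wrist_force"],s["finger_gap"]); print(delta([.528,-.1935,.174]),A[:,2])
E
```

```text
10.9 [ 0.52749826 -0.19178288  0.17443893] 32.83684643599939 [-0.49  0.32 -0.13  1.12  0.    0.51] [-0.51997376  0.32596889 -3.67865861] 0.03874460748857691
[-0.0005  0.0017  0.0004] [-4.01752855e-04  5.78832941e-04 -9.99999752e-01]
```

Request:
carry_out([
  [-1,-0.0005,0.0015,0.01,0,0,0],
  [-1,0,0,0.008,0,0,0],
  [-1,0,0,0.008,0,0,0],
  [-1,0,0,0,0,0,0],
  [-1,0,0,0,0,0,0],
])

```text
clock: 11.52
tcp_pos: [0.5276, -0.1941, 0.1483]
orientation: [-0.001, 0.959, 0.282, -0.0]
wrist_force: [-0.1, 2.9, -3.3]
finger_gap: 0.0387
```

Request:
carry_out([
  [-1,0,0,0.004,0,0,0],
  [-1,0,0,0.004,0,0,0],
  [-1,0,0,0.002,0,0,0],
  [-1,0,0,0,0,0,0],
  [-1,0,0,0,0,0,0],
])

```text
clock: 12.15
tcp_pos: [0.5282, -0.1943, 0.1384]
orientation: [-0.0, 0.959, 0.282, 0.0]
wrist_force: [3.1, 3.8, -3.9]
finger_gap: 0.0387
```

No vertical resistance below the spline tops, so it is meshed. Ease the sideways force and continue.

Request:
carry_out([
  [-1,0.0006,0,0.005,0,0,0],
  [-1,0,0,0.005,0,0,0],
  [-1,0,0,0.004,0,0,0],
  [-1,0,0,0,0,0,0],
  [-1,0,0,0,0,0,0],
])

```text
clock: 12.78
tcp_pos: [0.5283, -0.1941, 0.1238]
orientation: [-0.0, 0.96, 0.282, -0.0]
wrist_force: [3.9, 3.9, -6.7]
finger_gap: 0.0387
```

Request:
carry_out([
  [-1,0,0,0.003,0,0,0],
  [-1,0,0,0.002,0,0,0],
  [-1,0,0,0,0,0,0],
  [-1,0,0,0,0,0,0],
])

```text
clock: 13.28
tcp_pos: [0.5284, -0.1942, 0.1203]
orientation: [0.0, 0.96, 0.282, 0.0]
wrist_force: [0.9, 5.1, 3.0]
finger_gap: 0.0389
```

Request:
carry_out([
  [-1,0.0003,-0.0004,0.002,0,0,0],
  [-1,0,0,0.002,0,0,0],
  [-1,0,0,0.001,0,0,0],
  [-1,0,0,0,0,0,0],
  [-1,0,0,0,0,0,0],
])

```text
clock: 13.9
tcp_pos: [0.5284, -0.1941, 0.1162]
orientation: [0.001, 0.96, 0.282, 0.0]
wrist_force: [-2.2, 5.0, 7.9]
finger_gap: 0.0384
```

Request:
carry_out([
  [-1,0,0,0.001,0,0,0],
  [-1,0,0,0.001,0,0,0],
  [-1,0,0,0,0,0,0],
  [-1,0,0,0,0,0,0],
])

```text
clock: 14.4
tcp_pos: [0.5284, -0.1941, 0.1146]
orientation: [0.001, 0.96, 0.282, 0.0]
wrist_force: [-2.1, 5.6, 10.3]
finger_gap: 0.0385
```

Request:
carry_out([
  [-1,0,0,0.001,0,0,0],
  [-1,0,0,0.001,0,0,0],
  [-1,0,0,0,0,0,0],
  [-1,0,0,0,0,0,0],
  [-1,0,0,0,0,0,0],
])

```text
clock: 15.02
tcp_pos: [0.5284, -0.1942, 0.1141]
orientation: [0.001, 0.96, 0.282, 0.001]
wrist_force: [-4.9, 8.0, 19.5]
finger_gap: 0.0388
```

```bash
python3 - <<'E'
from h import *
s,A=tool(); print(s["clock"],s["tcp_pos"],yaw(A),s["wrist_force"],s["finger_gap"])
c=cam("wrist"); t=cam("scene"); p=proj(t,[.528,-.1935,.09])[0].round().astype(int); u,v=p
cr=cv2.resize(t["color"][v-60:v+60,u-80:u+80],(400,300),interpolation=cv2.INTER_CUBIC); w=cv2.resize(c["color"],(400,300))
save({"color":np.hstack([cr,w])},"pics/z7.png")
q=s["tcp_pos"]+[0,0,.01]; print(proj(c,[q])*.625)
print(env.get_state()["wrist_force"])
E
```

```text
15.025 [ 0.52844494 -0.1941565   0.11411958] 32.71409129002594 [-4.87407668  7.9632592  19.51146884] 0.03879863552227972
[[203.32723732 207.93540424]]
[-6.2744941   7.11881297 20.22901379]
```

View pics/z7.png

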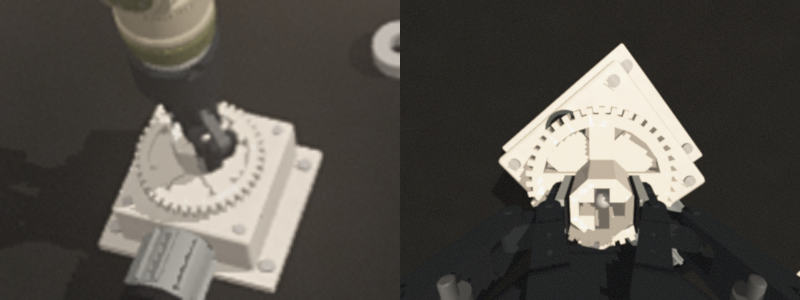

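The ring is at its solid stop: TCP 0.1141 puts the gear's underside at 0.078 m, the bottom-stop height, and the push rose to 20 N. The picture shows the gear low and level with the shaft inside the bore. Handing in while still pressing.

```bash
python3 - <<'E'
from h import *
print(env.hand_in()); s=env.get_state(); print(s["clock"],s["tcp_pos"],s["wrist_force"],s["finger_gap"])
E
```

```text
the job is handed in; nothing more can be done
None
the job is handed in; nothing more can be done
```

I finished the job and handed it in at about 15 s, with the gripper still holding the gear down.

- **Filler cap:** I pushed it down first, onto its solid stop. Force reached 26 N with no further travel, and the fingertips were at z = 0.074 m, as expected.
- **Gear:** I gripped it by the hub at 80 N and turned it about 29° to line up with the splines. It slid past the spline tops with no upward resistance, so it meshed.
- **Pressing:** I pressed the ring to its bottom stop. The gear's underside worked out at 0.078 m, the stop height, and the push rose to about 20 N.
- **Last checks:** The final pictures showed the gear low and level with the shaft in its bore. The ring's travel comes from the arm's position and force, because the ring cannot be seen under the gear.
- **Small disagreements:** The finger gap read 38.5 to 39 mm on a 40 mm hub, and a sideways force of about 9 N remained at the end.
- **Not checked:** I never moved the arm near the tin, the wrench or the steel collar, but I took no final picture of the tin or the wrench. The reading I tried after handing in was refused.

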